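# Open the bayonet cover of the dust filter pot

## Robot

A 7-joint arm with a two-finger parallel gripper is mounted at the origin on a cart in front of the work surface, level with it; the furniture and walls round the work are solid. World frame = base frame: x ahead of the robot, y to its left, z up, the work surface at z = 0. Lengths are in m, angles in degrees, forces in N, time in s.
With the tool pointing down it reaches from about 0.425 to 0.875 m from the base axis. Payload 8.4 kg.
Tool frame: the origin (TCP) lies on the front face of the gripper's body, between the roots of the fingers; the fingertips stand 73 mm ahead of it and the grasp point (between the pads) lies 54 mm ahead of it; z points along the fingers, y is the direction in which the jaws open and shut (so a half turn about z gives the same grasp; the last joint's range is limited). The gripper opens to 85 mm and grips with 20 to 120 N. Pads are 22 mm wide; open, the fingers measure 114 mm over their backs; the gripper's body (76 mm by 85 mm) begins 54 mm behind the grasp point. The pads swing forward as they close: fully open they stand 13 mm farther back than shut.
Start: joints at [-70.6, 19.091, 2.286, 83.961, -0.768, 76.965, -3.352], TCP at [0.276, 0.589, 0.304] pointing down, gripper open.
Joint ranges: [-147.57, 147.57], [-21.85, 119.76], [-74.77, 79.35], [14.55, 137.4], [-85.83, 265.84], [4.83, 119.75], [-152.11, 152.11]. Speed limits (degrees/s): [127.2, 127.2, 159.86, 159.86, 180, 180, 180].

## Interface

Orientations are given as [roll, pitch, yaw] about the fixed x, y, z axes, in that order (R = Rz(yaw) Ry(pitch) Rx(roll)).
In Python, from station import env gives the robot as it stands.
- The arm moves only by the tool move_arm, never from a script. Its arguments are lists of equal length, an entry for each row: "travel": the shift along the world's x, y, z in mm, a list of three; "spin": the turn about the world's z in degrees. In form: {"travel": [[x, y, z], ...], "spin": [spin, ...]}. A call has 1 to 8 rows; each row shifts and turns the commanded pose from where the row before left it; what a row does not reach is not made up. A row lasts 1/12 s, in which the tool goes at most 41.7 mm and 7.16 degrees, less where a joint would pass 70% of its speed; a pose out of reach is approached as far as the arm can. A call with a gripper value outside its range is refused whole. "jaw" is the closure, from -1 (fully open) to 1 (shut), set as the call begins (left out, the last holds). The fingers move at their own pace and stop on an object; "force" is the grip in N (left out, the last holds). Time passes only in rows, so rows that do not move let the fingers close. It gives the time, the measured TCP pose, the force and the opening at its end, in the units of the state.
- env.get_state(): the state, without advancing time (a new reading comes with each control period).
- env.camera(name): name is "scene" or "top" or "wrist"; returns the picture (420x560x3 uint8, blue, green, red); there is no depth.
- env.get_calibration(name): a dict with "fx", "fy", "cx", "cy" (pixels), "xyz" and "rotation" of the camera in the world. Camera axes: x right, y up, looking along -z (the intrinsics and any distortion apply to the point x, -y, -z); pixel columns grow to the right and rows downward; lengths in m; the calibration is good to about 2 mm. A picture is of the moment at which its call begins: read the wrist's pose just before it. get_calibration takes no time and is no camera call; for the wrist camera it gives the pose at the moment of the call.
- env.close_job(): hands the job in, once; it reports no verdict.
Trained networks look in the newest picture that a camera, given by its name, has taken for a name from the list of things; names that differ only in an ending like _2 or _b are one class to them, and where a whole thing is asked for, a point or a joint stands for the part that bears it (a point fixed in the world has none). Each returns a list of dicts, best first, with "conf" (0 to 1); they miss things now and then, are a little off and sometimes report something else, mostly with a low value. They report only what shows in the picture. A call takes as long as a camera call. They do not tell look-alikes from the thing itself.
- env.boxes_of(target, camera): "xyz" ([x, y, z] in m, in the coordinates of the camera as it stood for that picture, good to about 4 mm: the middle of the surface that is visible of it).
- env.landmark_of(target, camera): "xyz" ([x, y, z] in m, in the coordinates of the camera as it stood for that picture, good to about 4 mm: a listed point, or the origin of a listed thing).
The state is a dict: "clock": time; "q": joint angles; "dq": joint speeds; "joint_torque": joint torques, N m; "ee_pos": TCP position; "eef_rot": TCP orientation; "force": force on the tool from outside, world axes, zero at the start; "torque": the same for the moment, N m; "gripper_width": finger opening in m.
Only numpy, scipy, OpenCV 4.12 (cv2) and the standard library are available. Lean on these libraries where they do the work, as an engineer would, in place of code of your own. Each camera call takes 0.05 s, during which the arm holds its last target. There are 200 camera calls.

## Task

The dust filter has to be changed: first throw the isolator lever right over, away from you, to switch the extractor off. Then open the leaning filter pot: press its bayonet cover in against the spring, turn it a quarter turn anticlockwise while pressed until it is free of its lugs (do not force it), and draw it straight off. Set the cover down gently in the middle of the flat rectangular wooden offcut beside the pot, bar upwards, let go of it, and leave the other tools where they lie.

Things in the scene. Friction and masses are not known exactly. Their poses are not given: they have to be found in the camera images.
- isolator (a joint): lever of the isolator switch, rad: 0 = on, leaning 0.5 rad towards the robot; found between 0 and 0.15; 1.0 = off, leaning 0.5 rad away, its stop. Stays where left; about 1 N at the tip moves it. Hinged 22 mm above the bench on a grey housing (70 x 50 x 25 mm) left or right of the filter pot
- isolator_tip (a point): centre of the black ball (26 mm across) on the lever's 10 mm rod, 90 mm from the hinge; 101 mm above the bench at either end of the swing, 112 mm half-way. Its y axis is the hinge line (level, roughly to the robot's left); the lever is thrown away from the robot, level and square to that line; ball travel 86 mm
- filter_pot: steel stand (170 x 130 mm, fixed) of the grey filter pot, a barrel 90 mm across leaning 30 degrees from upright, to the robot's right or half right towards it; a pipe stub at its back. Origin: bench level under the stand, z up, -x the way the pot leans
- pot_mouth (a point): centre of the pot's rim, 125 mm above the bench. z axis = axis of the pot, out of the mouth, 30 degrees from upright; y axis = level, across; x axis = up the slope of the rim. Two steel ribs outside the rim at +x and -x mark the two gaps through which the cover's lugs pass. Fixed
- cover_grip (a point): middle of the black grip bar on the cover: 66 mm long (y axis), 16 mm thick (x), 34 mm high (z: out of the cover). 17 mm below it lies the face of the cover's disc (88 mm across, 8 mm thick), 46 mm below it the flat end of the plug on which the cover stands. As found, locked: bar level, along the pot's y axis, this point 34 mm out from the rim centre on the pot's axis
- cover: loose cover, 0.2 kg. Origin: end of its plug (55 mm across, 1.5 mm play), with 2 lugs in line with the bar. A spring lifts it with 8 N (12 N pressed). It goes in 9 mm; pressed 5 mm or more it turns past the detent, anticlockwise seen from outside. 75 to 100 degrees (stop) from the start the lugs are in the gaps: it rises 5 mm and draws off along the axis. Let go past 40 degrees, it stays
- rest_top (a point): centre of the top of the wooden offcut (140 x 90 mm, 18 mm thick, fixed) on which the cover is to be set, across the pot from the isolator. z up
- pliers: black-handled pliers 163 mm long, 12 mm high, lying open on the bench in front of the filter pot; leave alone; origin at its underside
- flat_round_tin: flat round pale tin, 75 mm across, 29 mm high, behind the filter pot, to the left; leave alone; origin at the centre of its underside
- wood_block: brown wooden sanding block 111 x 72 x 29 mm, back left; leave alone; origin at the centre of its underside
- slip: pale curved wooden slip 90 mm long, 10 mm high, back right; leave alone; origin at the centre of its underside
- rasp: file with a wooden handle, 261 mm long, 21 mm high, along the front edge of the bench; leave alone; origin at the centre of its underside
Things that resemble listed ones, but are neither listed nor needed, are in the scene too. Leave any pink look-alike of the cover alone.

How it is judged (in metres and radians):
On the way, in this order (a step that is already met when the one before it is completed fails the run):
1. the isolator lever is thrown to off (value of joint isolator above 0.85 rad), for 0.2 s.
2. the cover is turned a quarter turn in the pot, its bar pointing at the ribs (angle between the y axis of cover_grip and the x axis of pot_mouth, either way round below 0.35 rad and distance between cover_grip and pot_mouth below 0.055 m), for 0.1 s.
3. the cover is drawn off the pot (z of cover_grip in the frame of pot_mouth above 0.075 m), for 0.1 s.
At the end, for the whole second after the job is handed in: The isolator lever is at off (over 0.85 rad); the cover stands bar upwards (within 0.1 rad) and at rest on the wooden offcut, its centre within 30 mm of the offcut's centre, released (value of joint isolator above 0.85 rad and horizontal distance between cover_grip and rest_top below 0.03 m and angle between cover_grip's own z axis and vertical below 0.1 rad and z of cover_grip in the frame of rest_top between 0.038 and 0.054 m and linear speed of cover below 0.02 m/s); the robot touches nothing.
It fails at once if the cover is turned or moved before the extractor is off (value of joint isolator below 0.7 rad and (distance of cover_grip from where it was at the start of the episode above 0.02 m or angle between the y axis of cover_grip and the y axis of pot_mouth, either way round above 0.35 rad)).
It fails at once if the cover is forced (over 120 N against the pot) (contact force between cover and filter_pot above 120 N).
It fails at once if the cover is dropped on to the offcut (horizontal distance between cover_grip and rest_top below 0.08 m and z of cover_grip in the frame of rest_top below 0.08 m and linear speed of cover above 0.6 m/s).
It fails at once if another tool is pushed aside by more than 30 mm (distance of any of pliers, flat_round_tin, wood_block, slip, rasp from where it was at the start of the episode above 0.03 m).
It also fails if it takes over 51 s, if anything falls off the work surface, if the arm or the gripper's body presses on something with over 40 N, if the wrist force passes 120 N, or if a joint passes its speed limit or range.

## Working session

There is one attempt and no reset: what is moved stays moved. The work goes in short steps, Python scripts to look and compute and a tool call to move; the robot and the scene stay as the last step left them, time stands still between calls to the robot, and variables do not carry over. Pictures are saved under pics/ and viewed, about 8 in all and at most 12, crops included, and the job is handed in when it is done.

Besides the shell and the picture viewer there is one more tool, called after "Request:" as name([rows], argument=value, ...), one row to a line, values as JSON. move_arm: Moves the arm, as the interface text tells. Its arguments: {"type":"object","properties":{"travel":{"type":"array"},"spin":{"type":"array"},"jaw":{"type":"number"},"force":{"type":"number"}},"required":["travel","spin"]}

```bash
ls; mkdir -p pics; cat > h.py <<'E'
import numpy as np, cv2
from station import env
def look(n,f=None):
    c=env.get_calibration(n); im=env.camera(n)
    if f: cv2.imwrite('pics/'+f,im)
    return c,im
def w(c,p): return np.array(c['xyz'])+np.array(c['rotation'])@np.array(p)
E
python3 - <<'E'
from h import *
ims=[]
for n in ['scene','top']:
    c,im=look(n,n+'0.png'); print(n,np.round(c['xyz'],3),c['fx'],c['cx'],c['cy'],[k for k in c])
    for t in ['isolator_tip','filter_pot','pot_mouth','cover_grip','cover','rest_top','pliers','flat_round_tin']:
        for d in env.landmark_of(t,n)[:3]: print(t,round(d['conf'],2),np.round(w(c,d['xyz']),3))
print(env.get_state())
E
```

```text
pics
scene [ 0.091 -0.625  0.75 ] 400.75268474585863 283.3806020040213 217.86996994267287 ['fx', 'fy', 'cx', 'cy', 'xyz', 'rotation']
isolator_tip 0.55 [34.431 33.715 35.09 ]
isolator_tip 0.17 [45.575 44.858 46.233]
filter_pot 0.81 [37.808 37.092 38.467]
pot_mouth 0.58 [35.237 34.521 35.896]
cover_grip 0.96 [34.885 34.169 35.544]
cover_grip 0.64 [33.017 32.301 33.676]
cover 0.85 [35.494 34.778 36.153]
rest_top 0.93 [32.454 31.738 33.112]
pliers 0.62 [35.396 34.68  36.054]
flat_round_tin 0.8 [45.54  44.824 46.198]
top [0.378 0.035 1.137] 388.3966428993592 273.8282321049238 211.7458478994417 ['fx', 'fy', 'cx', 'cy', 'xyz', 'rotation']
isolator_tip 0.56 [97.279 96.936 98.038]
filter_pot 0.76 [105.323 104.981 106.083]
filter_pot 0.17 [104.791 104.448 105.55 ]
pot_mouth 0.66 [94.459 94.116 95.218]
cover_grip 0.89 [101.696 101.353 102.455]
cover_grip 0.67 [91.668 91.325 92.427]
cover 0.94 [94.811 94.468 95.57 ]
cover 0.78 [105.37  105.028 106.13 ]
rest_top 0.56 [100.805 100.462 101.564]
pliers 0.89 [103.34  102.997 104.099]
flat_round_tin 0.76 [105.186 104.843 105.945]
{'clock': 0.9, 'q': array([-70.59880364,  19.09130328,   2.28620146,  83.96098696,
        -0.76703101,  76.96370057,  -3.34967431]), 'dq': array([ 0.03220862, -0.06587795,  0.00301738,  0.04437769,  0.03347623,
       -0.03245058,  0.04442748]), 'joint_torque': array([-6.10816242e-04, -6.58282471e+01,  1.36297289e+00, -4.05837679e+01,
        1.66726968e-02,  2.38860666e-03, -1.39772771e-05]), 'ee_pos': array([0.27558431, 0.58867267, 0.3039061 ]), 'eef_rot': array([-1.79999256e+02,  3.65882618e-04,  1.54915512e+02]), 'force': array([ 0.17508773, -0.24089642, -0.15163674]), 'torque': array([-0.01978513,  0.03269411, -0.07915816]), 'gripper_width': 0.08521558278843874}
```

View pics/scene0.png

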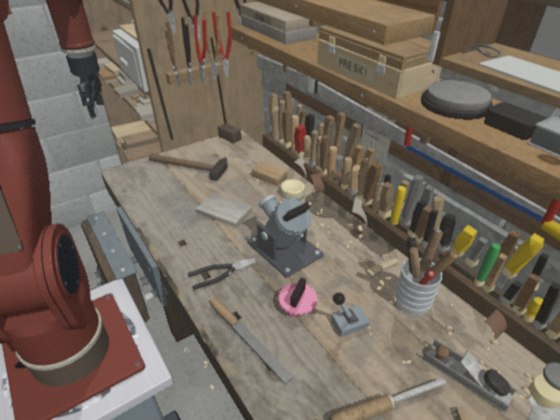

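View pics/top0.png

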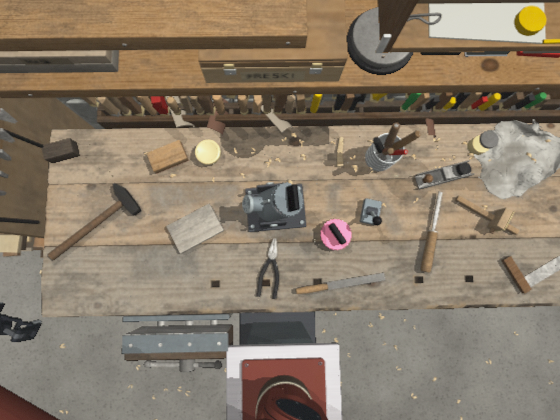

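```bash
cat > h.py <<'E'
import numpy as np, cv2
from scipy.spatial.transform import Rotation as Ro
from station import env
def cal(n):
    c=env.get_calibration(n); r=np.array(c['rotation'])
    c['R']=r if r.shape==(3,3) else Ro.from_euler('xyz',r,degrees=True).as_matrix(); return c
def look(n,f=None):
    c=cal(n); im=env.camera(n)
    if f: cv2.imwrite('pics/'+f,im)
    return c,im
def w(c,p): return np.array(c['xyz'])+c['R']@np.array(p)
def proj(c,P):
    p=c['R'].T@(np.array(P)-c['xyz']); return c['cx']+c['fx']*p[0]/-p[2], c['cy']+c['fy']*p[1]/p[2]
E
python3 - <<'E'
from h import *
for n in ['scene','top']:
    c,im=look(n); print(n,c['rotation'])
    for t in ['isolator_tip','isolator','filter_pot','pot_mouth','cover_grip','cover','rest_top']:
        for d in env.landmark_of(t,n)[:2]: 
            P=w(c,d['xyz']);print(t,round(d['conf'],2),np.round(P,3),np.round(proj(c,P)))
print(env.get_state()['clock'])
E
```

```text
scene [ 50.58237071  -0.44985461 -34.66654182]
isolator_tip 0.63 [ 0.487 -0.259  0.105] [338. 299.]Traceback (most recent call last):
  File "<stdin>", line 5, in <module>
ValueError: it knows: cover, cover_grip, filter_pot, flat_round_tin, isolator_tip, pliers, pot_mouth, rasp, rest_top, slip, wood_block
```

```bash

python3 - <<'E'
from h import *
for n in ['scene','top']:
    c,im=look(n); print(n,c['rotation'])
    for t in ['isolator_tip','filter_pot','pot_mouth','cover_grip','cover','rest_top']:
        for d in env.landmark_of(t,n)[:2]: 
            P=w(c,d['xyz']);print(t,round(d['conf'],2),np.round(P,3),np.round(proj(c,P)))
a=cv2.imread('pics/scene0.png')[170:340,220:400]; b=cv2.imread('pics/top0.png')[160:260,160:400]
a=cv2.resize(a,None,fx=3.3,fy=3.3,interpolation=2)
b=cv2.resize(b,None,fx=3.3,fy=3.3,interpolation=2)
cv2.imwrite('pics/a.png',a);cv2.imwrite('pics/b.png',b)
print(env.get_state()['clock'])
E
```

```text
scene [ 50.58237071  -0.44985461 -34.66654182]
isolator_tip 0.56 [ 0.547 -0.01   0.125] [291. 217.]
isolator_tip 0.5 [ 0.491 -0.26   0.104] [340. 299.]
filter_pot 0.6 [0.542 0.005 0.002] [286. 250.]
pot_mouth 0.82 [ 0.548 -0.012  0.122] [292. 218.]
cover_grip 0.87 [ 0.459 -0.158  0.048] [297. 292.]
cover_grip 0.68 [ 0.549 -0.03   0.156] [297. 211.]
cover 0.94 [ 0.46  -0.16   0.003] [298. 305.]
cover 0.62 [ 0.546 -0.006  0.113] [290. 220.]
rest_top 0.71 [0.484 0.248 0.018] [223. 207.]
top [  7.69197482  -0.79593854 -91.15083189]
isolator_tip 0.6 [ 0.488 -0.254  0.108] [376. 220.]
filter_pot 0.92 [0.542 0.003 0.002] [278. 208.]
pot_mouth 0.8 [ 0.549 -0.014  0.125] [286. 198.]
cover_grip 0.84 [ 0.545 -0.031  0.153] [293. 198.]
cover_grip 0.69 [ 0.462 -0.16   0.045] [337. 233.]
cover 0.98 [ 0.46  -0.161 -0.002] [334. 234.]
cover 0.65 [ 0.542 -0.003  0.116] [281. 202.]
rest_top 0.95 [0.488 0.241 0.019] [196. 227.]
rest_top 0.35 [0.714 0.209 0.002] [208. 152.]
1.7
```

View pics/a.png

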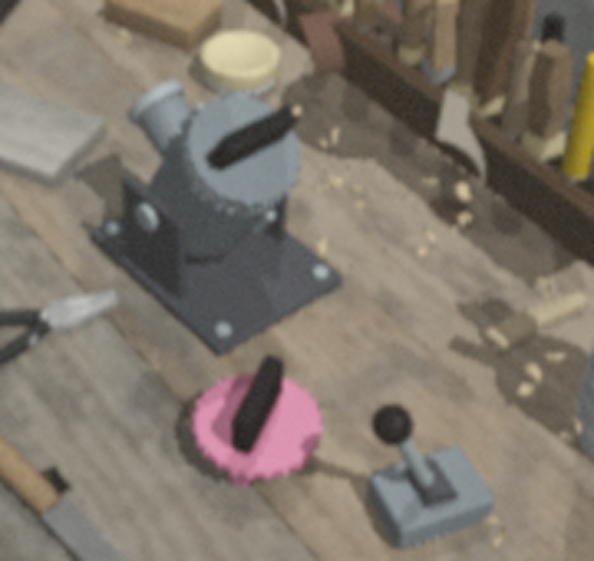

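View pics/b.png

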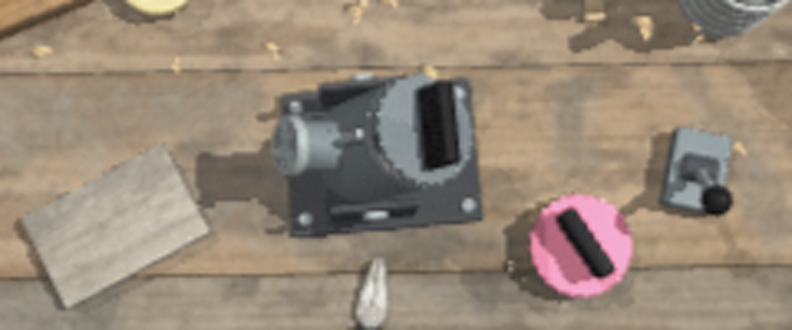

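Request:
move_arm([
  [28, -36, 0],
  [28, -36, 0],
  [28, -36, 0],
  [28, -36, 0],
  [28, -36, 0],
  [28, -36, 0],
  [28, -36, 0],
  [28, -36, 0],
], spin=[-7, -7, -7, -7, -7, -7, -7, -7], jaw=1)

```text
clock: 2.37
ee_pos: [0.4811, 0.3237, 0.3043]
eef_rot: [180.0, -0.0, 98.6]
force: [1.3, 0.9, -1.0]
gripper_width: 0.0002
```

Request:
move_arm([
  [0, -37, 0],
  [0, -37, 0],
  [0, -37, 0],
  [0, -37, 0],
  [0, -37, 0],
  [0, -37, 0],
  [0, -37, 0],
  [0, -37, 0],
], spin=[-7, -7, -7, 0, 0, 0, 0, 0])

```text
clock: 3.03
ee_pos: [0.4799, 0.0278, 0.3042]
eef_rot: [180.0, -0.0, 77.9]
force: [1.5, -0.2, 0.2]
gripper_width: -0.0001
```

Request:
move_arm([
  [-9, -36, 0],
  [-9, -36, 0],
  [-9, -36, 0],
  [-9, -36, 0],
  [-9, -36, 0],
  [-9, -36, 0],
  [-7, -33, 0],
  [0, 0, 0],
], spin=[0, 0, 0, 0, 0, 0, 0, 0])

```text
clock: 3.7
ee_pos: [0.4168, -0.2261, 0.3045]
eef_rot: [179.9, 0.0, 77.4]
force: [-0.9, -0.8, 0.7]
gripper_width: 0.0005
```

```bash

python3 - <<'E'
from h import *
c,im=look('wrist','w1.png'); print(c['xyz'],c['rotation'])
for t in ['isolator_tip','cover_grip']:
    for d in env.landmark_of(t,'wrist')[:2]: 
        P=w(c,d['xyz']);print(t,round(d['conf'],2),np.round(P,3),np.round(proj(c,P)))
print(env.get_state()['ee_pos'])
E
```

```text
[ 0.43168975 -0.15837802  0.37336688] [-15.75918801  -0.05998708 -12.47037986]
isolator_tip 0.57 [ 0.493 -0.256  0.1  ] [369. 218.]
cover_grip 0.56 [ 0.462 -0.158  0.047] [314. 123.]
[ 0.41923495 -0.21926209  0.303961  ]
```

View pics/w1.png

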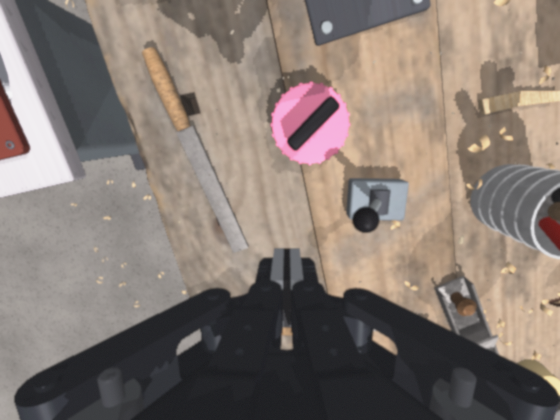

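Request:
move_arm([
  [10, -14, 0],
  [9, -13, -30],
  [0, 0, -38],
  [0, 0, -38],
  [0, 0, -37],
  [0, 0, 0],
  [0, 0, 0],
], spin=[0, 0, 0, 0, 0, 0, 0])

```text
clock: 4.43
ee_pos: [0.4377, -0.2452, 0.1601]
eef_rot: [-179.7, 0.1, 78.0]
force: [0.8, -0.2, 0.2]
gripper_width: 0.0
```

Request:
move_arm([
  [13, -3, 0],
  [13, -3, 0],
  [13, -3, 0],
  [13, -3, 0],
  [13, -3, 0],
  [12, -2, 0],
  [12, -3, 0],
  [8, -2, 0],
], spin=[0, 0, 0, 0, 0, 0, 0, 0])

```text
clock: 5.1
ee_pos: [0.5378, -0.2679, 0.1641]
eef_rot: [179.8, -0.0, 78.0]
force: [-1.2, 0.4, -0.1]
gripper_width: -0.0
```

Request:
move_arm([
  [2, 0, 0],
  [0, 0, 0],
  [0, 0, 0],
], spin=[0, 0, 0])

```text
clock: 5.35
ee_pos: [0.5373, -0.2684, 0.1619]
eef_rot: [179.9, -0.0, 77.9]
force: [-0.1, -0.6, 0.3]
gripper_width: -0.0001
```

Request:
move_arm([
  [3, -1, 0],
  [3, 0, 0],
  [0, 0, 0],
], spin=[0, 0, 0])

```text
clock: 5.6
ee_pos: [0.5418, -0.2696, 0.1608]
eef_rot: [-179.8, -0.0, 77.9]
force: [-6.6, 0.9, 6.2]
gripper_width: 0.0
```

Request:
move_arm([
  [3, -1, 0],
  [3, 0, 0],
  [0, 0, 0],
], spin=[0, 0, 0])

```text
clock: 5.85
ee_pos: [0.5435, -0.2702, 0.1604]
eef_rot: [-179.2, -0.2, 77.8]
force: [-29.5, 11.1, 25.1]
gripper_width: 0.0001
```

Request:
move_arm([
  [-14, 4, 0],
  [-4, 0, 30],
  [0, 0, 40],
  [-3, 30, 35],
  [-4, 35, 30],
  [-4, 35, 0],
  [-4, 35, 0],
  [-4, 35, 0],
], spin=[0, 0, -7, -7, -7, -7, -7, -7])

```text
clock: 6.52
ee_pos: [0.5155, -0.1206, 0.2858]
eef_rot: [180.0, -0.0, 39.6]
force: [0.4, 0.3, -0.8]
gripper_width: 0.0003
```

Request:
move_arm([
  [0, 35, 0],
  [0, 32, 0],
  [0, 0, 0],
  [0, 0, 0],
  [0, 0, 0],
  [0, 0, 0],
], spin=[-7, -7, -7, -7, -3, 0], jaw=0.06)

```text
clock: 7.02
ee_pos: [0.5159, -0.0619, 0.2856]
eef_rot: [180.0, 0.0, 10.3]
force: [-1.1, -0.2, 0.1]
gripper_width: 0.0402
```

```bash

python3 - <<'E'
from h import *
c,im=look('wrist','w2.png'); print(c['xyz'],c['rotation'])
for t in ['isolator_tip','cover_grip','pot_mouth','filter_pot','cover']:
    for d in env.landmark_of(t,'wrist')[:2]: 
        P=w(c,d['xyz']);print(t,round(d['conf'],2),np.round(P,3),np.round(proj(c,P)))
s=env.get_state();print(s['ee_pos'],s['eef_rot'],s['q'],s['gripper_width'])
c,im=look('scene')
for d in env.landmark_of('isolator_tip','scene')[:2]: print(d['conf'],w(c,d['xyz']))
E
```

```text
[ 0.58343233 -0.04888482  0.35449388] [-1.57524222e+01 -1.37863759e-02 -7.95694850e+01]
isolator_tip 0.74 [ 0.574 -0.276  0.098] [535. 189.]
cover_grip 0.98 [ 0.462 -0.157  0.049] [361. 257.]
cover_grip 0.84 [ 0.55  -0.031  0.155] [253. 175.]
pot_mouth 0.49 [ 0.322 -0.172  0.   ] [338. 334.]
filter_pot 0.32 [ 0.551 -0.029  0.155] [249. 173.]
cover 0.93 [ 0.546 -0.005  0.114] [226. 167.]
[ 0.51590237 -0.06231205  0.28553649] [1.79968295e+02 1.49434423e-02 1.05072656e+01] [-57.4645356    6.1147755   64.37506334 105.68033512  -5.76742446
  71.75845558 -70.89858218] 0.040096126431152415
0.64 [ 0.56956952 -0.27569106  0.10193831]
```

View pics/w2.png

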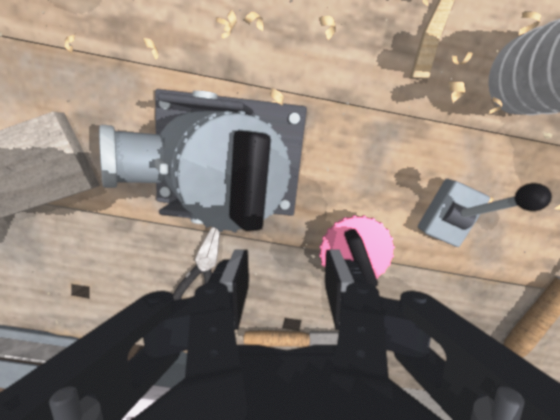

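Request:
move_arm([
  [17, 16, 0],
  [16, 15, 0],
  [0, 0, -25],
  [0, 0, -20],
  [0, 0, -10],
  [0, 0, 0],
  [0, 0, 0],
], spin=[-4.5, 0, 0, 0, 0, 0, 0])

```text
clock: 8.0
ee_pos: [0.5488, -0.0316, 0.2308]
eef_rot: [179.9, 0.0, 5.9]
force: [0.5, 0.3, 0.9]
gripper_width: 0.0404
```

```bash

python3 - <<'E'
from h import *
c,im=look('wrist','w3.png')
for t in ['cover_grip','cover']:
    for d in env.landmark_of(t,'wrist')[:2]: 
        P=w(c,d['xyz']);print(t,round(d['conf'],2),np.round(P,3),np.round(proj(c,P)))
s=env.get_state();print(s['ee_pos'],s['eef_rot'],s['gripper_width'],s['force'])
E
```

```text
cover_grip 0.83 [ 0.462 -0.155  0.047] [402. 307.]
cover_grip 0.67 [ 0.551 -0.032  0.154] [288. 259.]
cover 0.8 [ 0.462 -0.16  -0.   ] [390. 283.]
cover 0.64 [ 0.545 -0.003  0.113] [245. 237.]
[ 0.54943771 -0.03137491  0.23174731] [ 1.79987164e+02 -8.54721288e-02  5.94945740e+00] 0.040191487761492305 [1.29229515 0.09241578 0.20384899]
```

View pics/w3.png

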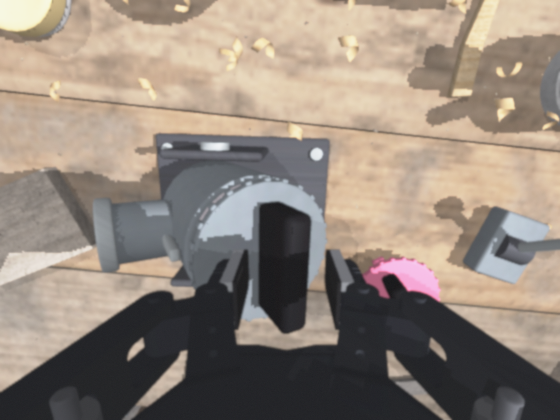

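Request:
move_arm([
  [0, 0, -4],
  [0, 0, -2],
  [0, 0, 0],
], spin=[0, 0, 0])

```text
clock: 8.4
ee_pos: [0.5488, -0.031, 0.2243]
eef_rot: [180.0, 0.0, 6.0]
force: [-0.8, -0.0, 0.2]
gripper_width: 0.0403
```

Request:
move_arm([
  [0, 0, -2],
  [0, 0, 0],
], spin=[0, 0])

```text
clock: 8.57
ee_pos: [0.5488, -0.0311, 0.2223]
eef_rot: [180.0, 0.0, 6.0]
force: [0.4, -0.1, 0.2]
gripper_width: 0.0398
```

Request:
move_arm([
  [0, 0, -2],
  [0, 0, 0],
], spin=[0, 0])

```text
clock: 8.73
ee_pos: [0.5489, -0.0311, 0.2203]
eef_rot: [180.0, 0.0, 6.0]
force: [-0.1, 0.4, -0.3]
gripper_width: 0.0404
```

Request:
move_arm([
  [0, 0, -2],
  [0, 0, 0],
], spin=[0, 0])

```text
clock: 8.9
ee_pos: [0.5493, -0.0312, 0.2188]
eef_rot: [180.0, -0.0, 6.0]
force: [-0.7, -0.2, 6.6]
gripper_width: 0.0401
```

Request:
move_arm([
  [0, 0, -2],
  [0, 0, 0],
], spin=[0, 0])

```text
clock: 9.07
ee_pos: [0.5495, -0.0312, 0.2171]
eef_rot: [180.0, -0.1, 6.0]
force: [-0.5, -1.2, 8.0]
gripper_width: 0.0402
```

Request:
move_arm([
  [0, 0, -2],
  [0, 0, 0],
], spin=[0, 0])

```text
clock: 9.23
ee_pos: [0.5497, -0.0311, 0.2153]
eef_rot: [180.0, -0.1, 6.0]
force: [-0.6, -0.4, 8.9]
gripper_width: 0.0404
```

Request:
move_arm([
  [0, 0, 0],
  [0, 0, 0],
  [0, 0, 0],
  [0, 0, 0],
], spin=[0, 0, 0, 0], jaw=1, force=40)

```text
clock: 9.57
ee_pos: [0.5496, -0.0306, 0.2155]
eef_rot: [-179.9, -0.1, 6.0]
force: [-1.7, 1.2, 10.7]
gripper_width: 0.0262
```

Request:
move_arm([
  [0, 1, -2],
  [0, 1, -1.5],
  [0, 0, 0],
], spin=[0, 0, 0])

```text
clock: 9.82
ee_pos: [0.5495, -0.0288, 0.2124]
eef_rot: [-179.9, -0.1, 6.0]
force: [-5.4, 1.8, 17.5]
gripper_width: 0.0268
```

Request:
move_arm([
  [0, 0, 0],
  [0, 0, 0],
  [0, 0, 0],
], spin=[4, 4, 0])

```text
clock: 10.07
ee_pos: [0.5504, -0.0282, 0.2128]
eef_rot: [-179.9, -0.2, 14.2]
force: [-2.4, 2.9, 14.9]
gripper_width: 0.0262
```

Request:
move_arm([
  [0, 0, 0],
  [0, 0, 0],
  [0, 0, 0],
  [0, 0, 0],
], spin=[4, 4, 4, 0])

```text
clock: 10.4
ee_pos: [0.549, -0.0289, 0.2133]
eef_rot: [-179.8, -0.1, 26.1]
force: [-12.4, 2.9, 30.8]
gripper_width: 0.026
```

Request:
move_arm([
  [0, 0, 0],
  [0, 0, 0],
  [0, 0, 0],
  [0, 0, 0],
], spin=[4, 4, 4, 0])

```text
clock: 10.73
ee_pos: [0.5479, -0.0301, 0.2136]
eef_rot: [-179.8, 0.0, 38.0]
force: [-21.5, 0.7, 41.7]
gripper_width: 0.0261
```

Request:
move_arm([
  [-2, 0, 1.5],
  [0, 0, 0],
], spin=[0, 0])

```text
clock: 10.9
ee_pos: [0.5467, -0.0293, 0.2141]
eef_rot: [-179.9, -0.1, 37.9]
force: [-9.4, -1.2, 22.3]
gripper_width: 0.0234
```

```bash

python3 - <<'E'
from h import *
c,im=look('wrist')
cv2.imwrite('pics/w4.png',cv2.resize(im[100:400,130:430],None,fx=1.8,fy=1.8))
s=env.get_state();print(s['ee_pos'],s['gripper_width'],s['force'],s['torque'])
E
```

```text
[ 0.54677538 -0.0293516   0.21414366] 0.02368357765020575 [-9.41402363  0.39389596 21.94584745] [ 0.81660136  2.47408256 -0.16420825]
```

View pics/w4.png

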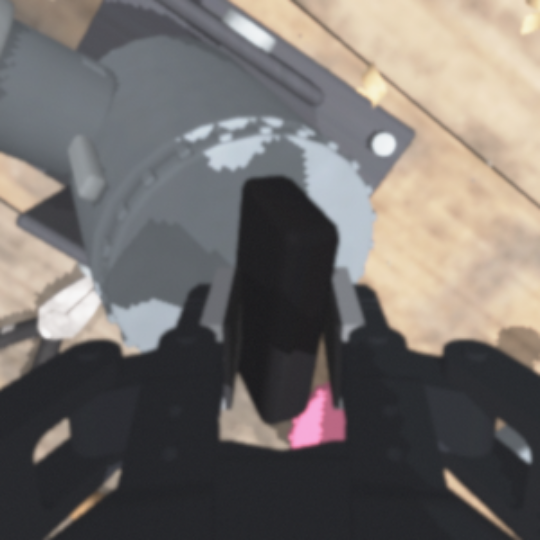

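Request:
move_arm([
  [-0.5, 0, 0.5],
  [-0.5, 0, 0.5],
  [-0.5, 0, 0],
  [0, 0, 0],
], spin=[4, 4, 4, 0])

```text
clock: 11.28
ee_pos: [0.5463, -0.0296, 0.2154]
eef_rot: [179.9, -0.1, 50.1]
force: [-4.8, -2.2, 17.5]
gripper_width: 0.0215
```

Request:
move_arm([
  [0, 0, 0],
  [0, 0, 0],
  [0, 0, 0],
  [0, 0, 0],
], spin=[4, 4, 4, 0])

```text
clock: 11.62
ee_pos: [0.5454, -0.0301, 0.2148]
eef_rot: [180.0, -0.0, 62.1]
force: [-7.0, -2.9, 17.8]
gripper_width: 0.0189
```

Going well; the jaw width shrinks towards 16 mm as the bar aligns.

Request:
move_arm([
  [0, 0, 0],
  [0, 0, 0],
  [0, 0, 0],
  [0, 0, 0],
], spin=[4, 4, 4, 0])

```text
clock: 11.95
ee_pos: [0.5456, -0.0305, 0.2147]
eef_rot: [179.9, 0.0, 74.1]
force: [-4.6, -4.8, 12.8]
gripper_width: 0.0174
```

Request:
move_arm([
  [0, 0, 0],
  [0, 0, 0],
  [0, 0, 0],
  [0, 0, 0],
], spin=[4, 4, 4, 0])

```text
clock: 12.28
ee_pos: [0.5461, -0.0305, 0.2148]
eef_rot: [179.8, 0.0, 86.1]
force: [-1.4, -4.7, 11.7]
gripper_width: 0.0152
```

Request:
move_arm([
  [0, 0, 0],
  [0, 0, 0],
  [0, 0, 0],
], spin=[4, 4, 0])

```text
clock: 12.53
ee_pos: [0.5475, -0.0306, 0.2154]
eef_rot: [179.6, 0.1, 94.1]
force: [3.6, -4.8, 9.5]
gripper_width: 0.0154
```

Request:
move_arm([
  [0, 0, 0],
  [0, 0, 0],
  [0, 0, 0],
], spin=[2, 0, 0])

```text
clock: 12.78
ee_pos: [0.5478, -0.0306, 0.2155]
eef_rot: [179.6, 0.1, 95.9]
force: [5.5, -5.5, 8.8]
gripper_width: 0.0154
```

Request:
move_arm([
  [0, 0, 0],
  [0, 0, 0],
  [0, 0, 0],
], spin=[0, 0, 0], jaw=0.35)

```text
clock: 13.03
ee_pos: [0.5457, -0.0299, 0.2138]
eef_rot: [179.9, 0.1, 95.9]
force: [-0.1, -4.0, 3.0]
gripper_width: 0.0274
```

```bash

python3 - <<'E'
from h import *
c,im=look('wrist')
cv2.imwrite('pics/w5.png',cv2.resize(im[100:400,130:430],None,fx=1.8,fy=1.8))
for t in ['cover_grip']:
    for d in env.landmark_of(t,'wrist')[:2]: 
        P=w(c,d['xyz']);print(t,round(d['conf'],2),np.round(P,3),np.round(proj(c,P)))
s=env.get_state();print(s['ee_pos'],s['eef_rot'],s['gripper_width'],s['force'],s['torque'])
E
```

```text
cover_grip 0.76 [ 0.553 -0.036  0.152] [299. 287.]
[ 0.54565379 -0.02973947  0.21364676] [1.79926301e+02 5.86662903e-02 9.59281504e+01] 0.027539322504459864 [ 2.17238727 -4.81364609  3.01624464] [-0.95176236 -0.41438163 -0.06638836]
```

View pics/w5.png

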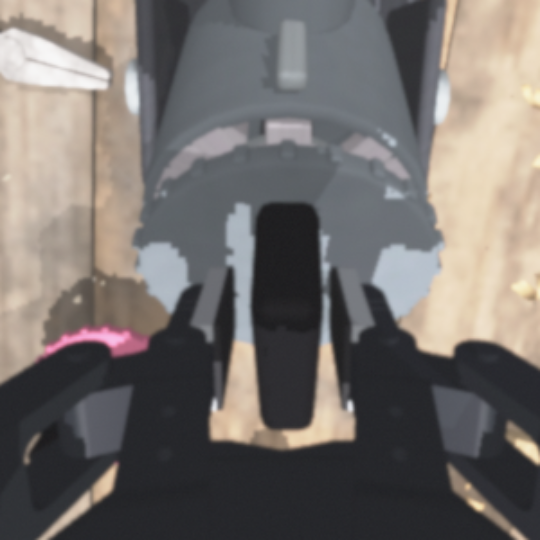

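Request:
move_arm([
  [1, -3, 0],
  [0, 0, -3],
  [0, 0, 0],
], spin=[0, 0, 0])

```text
clock: 13.38
ee_pos: [0.5467, -0.0315, 0.2106]
eef_rot: [179.9, -0.0, 96.0]
force: [-0.7, -0.7, 6.9]
gripper_width: 0.0278
```

Request:
move_arm([
  [0, 0, -3],
  [0, 0, 0],
], spin=[0, 0])

```text
clock: 13.55
ee_pos: [0.547, -0.0313, 0.208]
eef_rot: [179.9, -0.1, 96.0]
force: [0.2, 0.1, 9.6]
gripper_width: 0.0278
```

Request:
move_arm([
  [0, 0, 3],
  [0, 0, 0],
], spin=[0, 0])

```text
clock: 13.72
ee_pos: [0.5469, -0.0324, 0.211]
eef_rot: [179.9, 0.0, 96.0]
force: [1.3, -2.0, 5.7]
gripper_width: 0.0281
```

Request:
move_arm([
  [0, 0, 0],
  [0, 0, 0],
  [0, 0, 0],
  [0, 0, 0],
], spin=[0, 0, 0, 0], jaw=1, force=60)

```text
clock: 14.05
ee_pos: [0.5472, -0.0321, 0.2109]
eef_rot: [179.9, 0.0, 96.0]
force: [4.1, -2.2, 5.3]
gripper_width: 0.0151
```

Request:
move_arm([
  [0, -2.5, 4.3],
  [0.5, -2.5, 4.3],
  [0, 0, 0],
], spin=[0, 0, 0])

```text
clock: 14.3
ee_pos: [0.5464, -0.0371, 0.2193]
eef_rot: [-180.0, -0.0, 96.0]
force: [0.6, -0.2, -0.8]
gripper_width: 0.0152
```

Coming free with almost no force; draw on along the axis.

Request:
move_arm([
  [0.5, -5, 8.7],
  [0.5, -5, 8.7],
  [0.5, -5, 8.7],
  [0.5, -5, 8.7],
  [0.5, -5, 8.7],
  [0.5, -5, 8.7],
  [0.5, -5, 8.7],
  [0, 0, 0],
], spin=[0, 0, 0, 0, 0, 0, 0, 0])

```text
clock: 14.97
ee_pos: [0.5511, -0.0738, 0.2822]
eef_rot: [179.8, 0.0, 95.9]
force: [0.5, 0.5, -1.7]
gripper_width: 0.0153
```

```bash

python3 - <<'E'
from h import *
s=env.get_state();print(s['ee_pos'],s['eef_rot'],s['gripper_width'],s['force'])
for n in ['scene','top']:
  c,im=look(n,n+'9.png')
  for t in ['cover_grip','cover','rest_top']:
    for d in env.landmark_of(t,n)[:2]: 
        P=w(c,d['xyz']);print(t,round(d['conf'],2),np.round(P,3),np.round(proj(c,P)))
a=cv2.imread('pics/scene9.png')[130:330,180:400]
cv2.imwrite('pics/s9.png',cv2.resize(a,None,fx=3,fy=3))
E
```

```text
[ 0.55111037 -0.07376858  0.2821788 ] [1.79808145e+02 4.04055457e-02 9.58729564e+01] 0.015252947607523906 [ 0.46253291  0.49805609 -1.66792894]
cover_grip 0.83 [ 0.461 -0.157  0.048] [298. 291.]
cover_grip 0.82 [ 0.553 -0.073  0.227] [311. 195.]
cover 0.83 [ 0.461 -0.163  0.003] [299. 305.]
cover 0.67 [ 0.549 -0.051  0.184] [303. 206.]
rest_top 0.85 [0.486 0.246 0.02 ] [224. 206.]
rest_top 0.17 [ 0.707  0.21  -0.   ] [291. 193.]
cover_grip 0.69 [0.488 0.243 0.02 ] [195. 227.]
cover_grip 0.47 [ 0.55  -0.07   0.222] [311. 191.]
cover 0.54 [ 0.547 -0.045  0.184] [299. 195.]
rest_top 0.68 [0.49  0.242 0.017] [196. 226.]
```

View pics/s9.png

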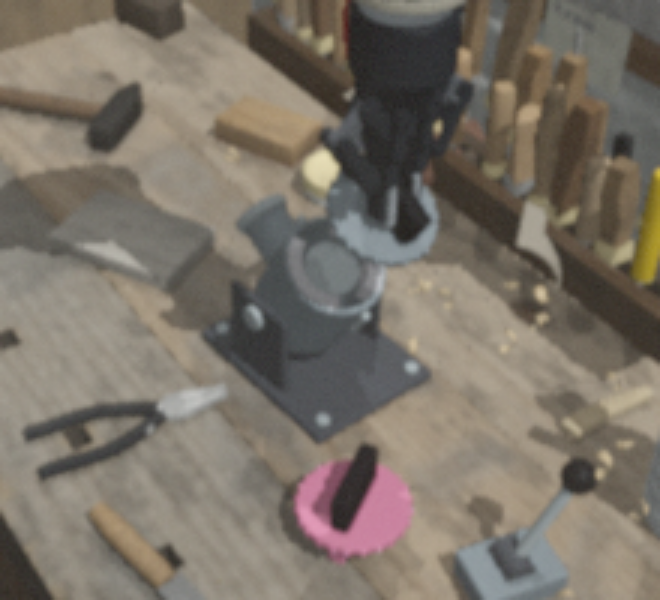

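Request:
move_arm([
  [0, -3, 20],
  [0, 0, 25],
  [-4, 15, 0],
  [-8, 30, 0],
  [-8, 36, 0],
  [-8, 36, 0],
  [-8, 36, 0],
  [-8, 36, 0],
], spin=[0, 0, 0, 0, 0, 0, 0, 0])

```text
clock: 16.03
ee_pos: [0.5056, 0.1155, 0.325]
eef_rot: [180.0, -0.0, 96.0]
force: [1.1, -0.3, -2.4]
gripper_width: 0.0153
```

Request:
move_arm([
  [-8, 36, 0],
  [-6, 33, 0],
  [-3, 25, 0],
  [0, 12, 0],
  [0, 0, 0],
  [0, 0, 0],
], spin=[0, 0, 0, 0, 0, 0])

```text
clock: 16.53
ee_pos: [0.4895, 0.2197, 0.3247]
eef_rot: [180.0, 0.1, 96.0]
force: [0.3, -1.0, -2.2]
gripper_width: 0.0149
```

```bash

python3 - <<'E'
from h import *
s=env.get_state();print(s['ee_pos'],s['eef_rot'],s['gripper_width'],s['force'])
for n in ['scene','top','wrist']:
  c,im=look(n,n+'10.png')
  for t in ['cover_grip','cover','rest_top']:
    for d in env.landmark_of(t,n)[:2]: 
        P=w(c,d['xyz']);print(n,t,round(d['conf'],2),np.round(P,3),np.round(proj(c,P)))
E
```

```text
[0.48951121 0.21965545 0.32468963] [1.79983604e+02 8.04560579e-02 9.59999308e+01] 0.014883181548918873 [ 0.34832799 -0.98678252 -2.20072067]
scene cover_grip 0.63 [ 0.459 -0.157  0.05 ] [297. 291.]
scene cover 0.71 [ 0.459 -0.159  0.002] [297. 305.]
scene cover 0.56 [0.489 0.245 0.226] [218. 144.]
scene rest_top 0.62 [0.487 0.247 0.015] [224. 207.]
top cover_grip 0.92 [ 0.461 -0.159  0.046] [337. 233.]
top cover_grip 0.55 [0.49  0.219 0.266] [186. 215.]
top cover 0.7 [ 0.713  0.209 -0.   ] [208. 153.]
top cover 0.69 [ 0.46  -0.156 -0.001] [333. 234.]
top rest_top 0.61 [0.493 0.244 0.021] [195. 225.]
wrist cover_grip 0.77 [0.495 0.217 0.268] [297. 286.]
wrist cover 0.77 [0.487 0.246 0.226] [287. 206.]
wrist rest_top 0.66 [0.48  0.251 0.016] [281. 160.]
```

Request:
move_arm([
  [0, -3, -25],
  [0, 0, -35],
  [0, 0, -35],
  [0, 0, -35],
  [0, 0, -30],
  [0, 0, -20],
  [0, 0, 0],
  [0, 0, 0],
], spin=[0, 0, 0, 0, 0, 0, 0, 0])

```text
clock: 17.8
ee_pos: [0.4892, 0.2166, 0.1447]
eef_rot: [-180.0, 0.1, 96.0]
force: [1.0, 0.1, -0.6]
gripper_width: 0.0153
```

Request:
move_arm([
  [0, 0, -4],
  [0, 0, -4],
  [0, 0, 0],
], spin=[0, 0, 0])

```text
clock: 18.05
ee_pos: [0.4898, 0.2172, 0.1376]
eef_rot: [179.9, -0.0, 96.0]
force: [-0.8, 0.3, -1.4]
gripper_width: 0.0151
```

Request:
move_arm([
  [0, 0, -3],
  [0, 0, 0],
], spin=[0, 0])

```text
clock: 18.22
ee_pos: [0.4895, 0.217, 0.1342]
eef_rot: [179.9, -0.0, 96.0]
force: [0.1, -1.2, -2.8]
gripper_width: 0.0151
```

Request:
move_arm([
  [0, 0, -3],
  [0, 0, 0],
], spin=[0, 0], force=25)

```text
clock: 18.38
ee_pos: [0.4901, 0.2172, 0.1325]
eef_rot: [179.9, -0.1, 96.0]
force: [-3.9, -1.3, 14.2]
gripper_width: 0.0153
```

Request:
move_arm([
  [0, 0, -2],
  [0, 0, 0],
], spin=[0, 0])

```text
clock: 18.55
ee_pos: [0.4904, 0.2174, 0.1321]
eef_rot: [179.9, -0.1, 95.9]
force: [-10.9, -3.1, 33.7]
gripper_width: 0.0151
```

Request:
move_arm([
  [0, 0, -2],
  [0, 0, 0],
], spin=[0, 0])

```text
clock: 18.72
ee_pos: [0.4907, 0.218, 0.1315]
eef_rot: [179.9, -0.2, 96.0]
force: [-15.4, -4.7, 48.8]
gripper_width: 0.0151
```

Request:
move_arm([
  [0, 0, 4],
  [0, 3, 0],
  [-0.5, 3, 0],
  [-0.5, 3, -0.5],
  [0, 0, 0],
], spin=[0, 0, 0, 0, 0], force=20)

```text
clock: 19.13
ee_pos: [0.4903, 0.2249, 0.132]
eef_rot: [179.8, 0.1, 95.9]
force: [-0.1, -5.7, 17.0]
gripper_width: 0.0153
```

Request:
move_arm([
  [-0.5, 3, -0.6],
  [0, 3, -0.8],
  [-0.5, 3, -1],
  [0, 0, 0],
], spin=[0, 0, 0, 0])

```text
clock: 19.47
ee_pos: [0.4895, 0.2334, 0.1297]
eef_rot: [179.8, 0.1, 95.9]
force: [-1.1, -9.8, 20.4]
gripper_width: 0.0152
```

```bash

python3 - <<'E'
from h import *
s=env.get_state();print(s['ee_pos'],s['gripper_width'],s['force'],s['torque'])
for n in ['scene','wrist']:
  c,im=look(n,n+'11.png')
  for t in ['cover_grip','cover']:
    for d in env.landmark_of(t,n)[:2]: 
        P=w(c,d['xyz']);print(n,t,round(d['conf'],2),np.round(P,3),np.round(proj(c,P)))
E
```

```text
[0.48947659 0.23339577 0.12972916] 0.015185706221512303 [-1.06495042 -9.8479011  20.35355248] [-2.851432   0.0548972  0.0135052]
scene cover_grip 0.93 [0.493 0.234 0.072] [226. 193.]
scene cover_grip 0.9 [ 0.457 -0.157  0.05 ] [296. 291.]
scene cover 0.84 [0.491 0.252 0.028] [224. 203.]
scene cover 0.65 [ 0.458 -0.16   0.002] [297. 305.]
wrist cover_grip 0.94 [0.493 0.23  0.07 ] [293. 285.]
wrist cover 0.75 [0.488 0.252 0.027] [287. 216.]
```

Request:
move_arm([
  [0, 3, -1],
  [-0.5, 3, -1.2],
  [0, 3, -1.4],
  [0, 0, 0],
], spin=[0, 0, 0, 0])

```text
clock: 20.1
ee_pos: [0.4884, 0.2434, 0.1255]
eef_rot: [179.8, 0.1, 95.9]
force: [0.7, -5.0, 14.6]
gripper_width: 0.0152
```

```bash

python3 - <<'E'
from h import *
s=env.get_state();print(s['ee_pos'],s['gripper_width'],s['force'],s['torque'])
P={}
for n in ['scene','wrist']:
  c,im=look(n,n+'12.png')
  for t in ['cover_grip','cover']:
    for d in env.landmark_of(t,n)[:2]: 
        P=w(c,d['xyz']);print(n,t,round(d['conf'],2),np.round(P,3),np.round(proj(c,P)))
a=cv2.imread('pics/scene12.png')[140:260,160:290]
cv2.imwrite('pics/s12.png',cv2.resize(a,None,fx=4.5,fy=4.5,interpolation=2))
E
```

```text
[0.48841014 0.24343318 0.12551747] 0.01524266326394693 [ 0.71528422 -5.02812711 14.57007366] [-1.67336306 -0.12008585 -0.04869686]
scene cover_grip 0.92 [0.491 0.244 0.071] [224. 192.]
scene cover_grip 0.81 [ 0.462 -0.156  0.053] [298. 289.]
scene cover 0.69 [0.49  0.251 0.021] [224. 205.]
scene cover 0.65 [ 0.461 -0.161  0.002] [298. 305.]
wrist cover_grip 0.91 [0.492 0.241 0.067] [293. 285.]
wrist cover 0.77 [0.489 0.253 0.022] [289. 230.]
```

View pics/s12.png

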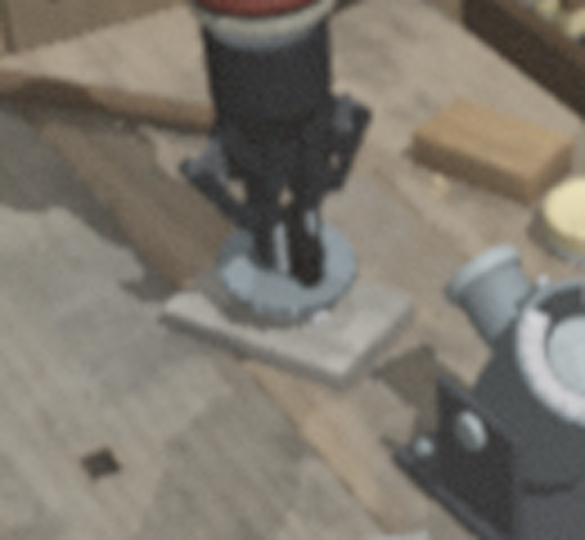

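Request:
move_arm([
  [0, 3, -1.4],
  [-0.5, 3, -1.5],
  [0, 0, 0],
], spin=[0, 0, 0])

```text
clock: 20.65
ee_pos: [0.4877, 0.2495, 0.1222]
eef_rot: [179.8, 0.1, 95.9]
force: [0.8, -3.8, 8.7]
gripper_width: 0.0152
```

```bash
cat > chk.py <<'E'
from h import *
s=env.get_state();print(s['ee_pos'],s['gripper_width'],s['force'],s['torque'])
for n in ['scene','wrist']:
  c,im=look(n,n+'13.png')
  for t in ['cover_grip','cover']:
    for d in env.landmark_of(t,n)[:2]:
        P=w(c,d['xyz'])
        if P[1]>0: print(n,t,round(d['conf'],2),np.round(P,3))
E
python3 chk.py
```

```text
[0.48767081 0.24948038 0.12219205] 0.015225193956696172 [ 0.76471675 -3.75206108  8.65566632] [-1.31893011 -0.24874926  0.00452892]
scene cover_grip 0.82 [0.488 0.249 0.065]
scene cover 0.87 [0.488 0.252 0.017]
wrist cover_grip 0.69 [0.494 0.245 0.066]
```

Request:
move_arm([
  [0, 2, -1],
  [0, 0, -1],
  [0, 0, 0],
], spin=[0, 0, 0])

```text
clock: 21.2
ee_pos: [0.4876, 0.252, 0.1205]
eef_rot: [179.8, 0.0, 96.0]
force: [-0.9, -2.9, 9.6]
gripper_width: 0.0152
```

Request:
move_arm([
  [0, 0, -1.5],
  [0, 0, 0],
  [0, 0, 0],
], spin=[0, 0, 0])

```text
clock: 21.45
ee_pos: [0.4876, 0.2522, 0.1202]
eef_rot: [179.8, -0.1, 96.0]
force: [-4.4, -4.2, 25.0]
gripper_width: 0.0154
```

Request:
move_arm([
  [0, 1, -1.5],
  [0, 0, 0],
  [0, 0, 0],
], spin=[0, 0, 0])

```text
clock: 21.7
ee_pos: [0.4877, 0.2523, 0.1202]
eef_rot: [179.9, -0.0, 95.9]
force: [-14.0, -11.1, 46.1]
gripper_width: 0.0153
```

Request:
move_arm([
  [0, -1, 3.5],
  [0, 0, 0],
  [0, 0, 0],
], spin=[0, 0, 0])

```text
clock: 21.95
ee_pos: [0.4867, 0.2523, 0.1203]
eef_rot: [179.9, -0.0, 96.0]
force: [-1.2, -1.1, 9.2]
gripper_width: 0.015
```

Request:
move_arm([
  [0, 0, 0],
  [0, 0, 0],
  [0, 0, 0],
  [0, 0, 0],
], spin=[0, 0, 0, 0], jaw=0.3)

```text
clock: 22.28
ee_pos: [0.4862, 0.2519, 0.1197]
eef_rot: [180.0, 0.0, 96.0]
force: [0.9, -0.6, 0.2]
gripper_width: 0.0299
```

Request:
move_arm([
  [0, 0, 10],
  [0, 0, 20],
  [0, 0, 35],
  [0, 0, 40],
  [0, 0, 35],
  [0, 0, 0],
], spin=[0, 0, 0, 0, 0, 0])

```text
clock: 22.78
ee_pos: [0.4891, 0.2527, 0.268]
eef_rot: [179.5, -0.3, 95.9]
force: [1.1, 1.2, 0.6]
gripper_width: 0.0299
```

```bash
sed -i "s/'scene','wrist'\]/'scene','wrist','top']/" chk.py; python3 chk.py; python3 - <<'E'
import cv2,numpy as np
a=cv2.imread('pics/scene13.png')[150:260,160:290]; b=cv2.imread('pics/wrist13.png')
cv2.imwrite('pics/s13.png',np.hstack([cv2.resize(a,(390,330)),cv2.resize(b,(400,330))]))
E
```

```text
[0.48909224 0.25268694 0.26799179] 0.02985047215791407 [1.10358489 1.19192285 0.61896476] [ 0.02542315 -0.0926251  -0.01609074]
scene cover_grip 0.85 [0.49  0.25  0.066]
scene cover 0.77 [0.487 0.254 0.014]
wrist cover 0.85 [0.487 0.258 0.015]
top cover_grip 0.9 [0.486 0.253 0.063]
top cover 0.75 [0.485 0.256 0.019]
```

View pics/s13.png

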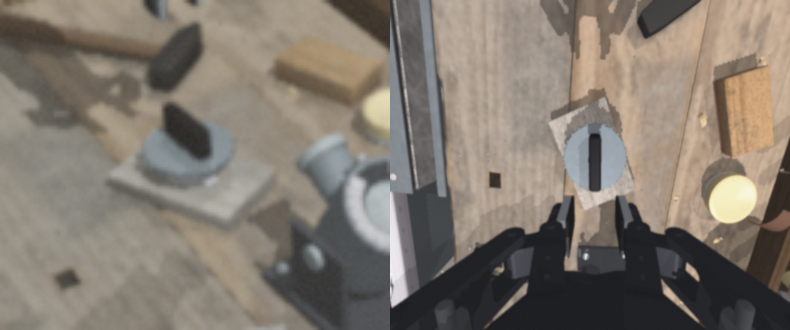

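```bash
python3 -c "
from h import *
c,im=look('top')
for t in ['isolator_tip','pliers','flat_round_tin']:
    for d in env.landmark_of(t,'top')[:1]: print(t,d['conf'],np.round(w(c,d['xyz']),3))
print(env.get_state()['clock']); print(env.close_job())"
```

```text
isolator_tip 0.57 [ 0.323 -0.172 -0.005]
pliers 0.81 [ 0.361  0.04  -0.002]
flat_round_tin 0.88 [0.713 0.21  0.   ]
23.4333
the job is handed in; nothing more can be done
None
```

The job is done and handed in at 23.4 s. No verdict came back, so the result below rests on my own checks.

- **Isolator:** I pushed the lever with the shut fingers until it met its stop. The ball moved about 84 mm, to roughly (0.572, -0.276), which fits the full swing to off.
- **Cover off the pot:** I gripped the bar, pressed it in and turned it about 90° anticlockwise. I then let go, took a deeper grip and drew the cover off along the pot's axis with almost no pull. The highest wrist reading while turning was about 47 N, well under the limit.
- **Setting down:** The tool could not tilt, so the cover came down leaning. I rolled it upright on the edge of its plug, pressed it flat, opened the jaws and lifted clear.
- **Last checks:** The pictures show the cover flat on the offcut with the bar upwards. Its grip point is about 46 mm above the offcut's top and 7–9 mm off its centre. The gripper is 15 cm above, touching nothing.

**Checks that failed or were not made:**
- The last network check of the lever returned a false spot at bench level (0.323, -0.172), so I rely on the earlier sightings from the wrist and scene cameras, both showing it at off.
- While pressing the cover down, the wrist reading briefly reached about 49 N.
- The pliers and tin were located only at the end, with no starting position to compare. I saw nothing in the pictures to suggest any tool was touched.

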